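Spot-check washed crockery under the fixed thermometer

ROBOT

A 6-joint arm with a two-finger parallel gripper is mounted at the origin on the work surface. World frame = base frame: x ahead of the robot, y to its left, z up, the work surface at z = 0. Lengths are in m, angles in rad, forces in N, time in s.
With the tool pointing down it reaches from about 0.35 to 0.975 m from the base axis. Payload 4.9 kg.
Tool frame: the origin (TCP) lies on the centre line of the jaws, within the pads' length; the fingertips stand 11 mm ahead of it and the grasp point (between the pads) lies 8 mm behind it (manip.finger_overhang is the distance from the TCP to the fingertips, in m); y points along the fingers, z is the direction in which the jaws open and shut, and the axes are right-handed (so a half turn about y gives the same grasp; the last joint's range is limited). The gripper opens to 85 mm and grips with 20 to 120 N. Pads are 22 mm wide; open, the fingers measure 114 mm over their backs; the gripper's body (76 mm by 85 mm) begins 54 mm behind the grasp point. The pads swing forward as they close: fully open they stand 13 mm farther back than shut.
Start: joints at [1.045, 0.053, 1.613, -0, 1.476, -0.119], TCP at [0.247, 0.574, 0.242] pointing down, gripper open.
Joint ranges: [-3.01, 3.01], [-1.01, 2.22], [0.06, 2.58], [-1.02, 4.17], [0.09, 2.62], [-3.14, 3.14]. Speed limits (rad/s): [2.57, 2.57, 3.14, 3.14, 3.14, 3.14].

INTERFACE

Orientations are given as a unit quaternion [w, x, y, z].
In Python, from plant import readout, cams, workorder, manip gives the robot as it stands.
- The arm moves only by the tool play_rows, never from a script. Its arguments are lists of equal length, an entry for each row: "slide": the shift along the tool's x, y, z in cm, a list of three; "yaw": the turn about the tool's y in degrees; "grip": the closure, from -1 (fully open) to 1 (shut), so that 0 is half open. In form: {"slide": [[x, y, z], ...], "yaw": [yaw, ...], "grip": [grip, ...]}. A call has 1 to 12 rows; each row shifts and turns the commanded pose from where the row before left it, along the tool's axes as they then stand; what a row does not reach is not made up. A row lasts 1/10 s, in which the tool goes at most 50 mm and 8.59 degrees, less where a joint would pass 70% of its speed; a pose out of reach is approached as far as the arm can. A call with a gripper value outside its range is refused whole. The fingers move at their own pace and stop on an object; the grip force is fixed at half the most. Time passes only in rows, so rows that do not move let the fingers close. It gives the time, the measured TCP pose, the force and the opening at its end, in the units of the state.
- readout.state(): the state, without advancing time (a new reading comes with each control period).
- cams.grab_frame(name): name is "side" or "top" or "wrist"; returns a dict with "image" (384x512x3 uint8, red, green, blue), "mtx" (3x3 intrinsics, pixels), "dist" ([k1, k2, p1, p2, k3] as OpenCV has them; the pictures are not rectified), "R" (3x3) and "t" (3): a world point X has camera coordinates R X + t; the wrist camera has in their place "mount" (4x4, takes a point from camera to tool coordinates, whose origin is the TCP and whose axes are the tool frame's). Camera axes: x right, y down, z forward; pixel columns grow to the right and rows downward; lengths in m; the calibration is good to about 2 mm. A picture is of the moment at which its call begins: read the wrist's pose just before it. There is no depth.
- workorder.job_done(): hands the job in, once; it reports no verdict.
The state is a dict: "time": time; "joint_pos": joint angles; "joint_vel": joint speeds; "joint_efforts": joint torques, N m; "tool_pos": TCP position; "tool_rot": TCP orientation; "contact_force": force on the tool from outside, world axes, zero at the start; "ft_torque": the same for the moment, N m; "gripper_width": opening from 0.0 (shut) to 1.0 (fully open).
Only numpy, scipy, OpenCV 4.12 (cv2) and the standard library are available. Lean on these libraries where they do the work, as an engineer would, in place of code of your own. Each camera call takes 0.05 s, during which the arm holds its last target.

TASK

Freshly washed crockery is being heat-checked at the noodle counter: use the knob on the sliding tray to bring the middle of the square dish under the fixed thermometer's pointer and hold it still there for about a second for a reading. Then slide the tray so that the middle of the tall cup is under the pointer, and leave it there with the knob released; dish and cup stay sitting in the tray throughout.

Things in the scene. Friction and masses are not known exactly. Their poses are not given: they have to be found in the camera images.
- tray_knob (a point): Centre of the black upright round knob on the tray's robot side: 28 mm wide, 40 mm tall, free all round; the steel lug it stands on is 38 mm below. The tray (168 mm square, 2 x 2 compartments, middle 150 mm from the knob along this point's +x) glides level along its x and y on crossed slides with ample travel; never turns. Each slide drags about 2.5 N, no spring or detent, stays where left.
- pointer_tip (a point): Lower tip of the thermometer's downward pointer: slim upright tube 22 mm wide ending in a dark cone, 135 mm above the counter, hung from a thin bar 70 mm above the tip that runs 180 mm away from the robot to a post. Fixed; clears the tallest crockery by 25 mm. With either piece under it the knob is about 110 mm or more away on the robot's side.
- square_dish: White square open dish, 62 x 62 mm, 26 mm high; origin at the centre of its underside, z up. Loose in one of the tray's four compartments, rides with the tray. An oblong dish (66 x 36 mm) and a low round bowl (68 mm across) stand in two others.
- tall_cup: White round cup, the tallest piece in the tray: 50 mm across the mouth, 66 mm high; origin at the centre of its underside, z up. Loose in another compartment, rides with the tray.
Not all that is in view belongs to the job. Leave any brown or turquoise look-alike of the part that bears pointer_tip alone. What is shaped like the tall_cup but yellow is not meant.

How it is judged:
On the way:
1. the middle of the square dish is held still under the pointer, within 15 mm, for half a second (horizontal distance between square_dish and pointer_tip below 0.015 m and linear speed of square_dish below 0.02 m/s), for 0.5 s.
At the end, for the whole second after the job is handed in: The middle of the tall cup is under the pointer within 15 mm (seen from above), at rest; cup and square dish stand upright (within 10 degrees) in the tray (horizontal distance between tall_cup and pointer_tip below 0.015 m and linear speed of tall_cup below 0.02 m/s and angle between each of tall_cup, square_dish's own z axis and vertical below 0.17 rad); the robot touches nothing.
It fails at once if the square dish or the tall cup is lifted out of the tray (more than 12 mm) or falls off it (z of any of square_dish, tall_cup in the frame of tray_knob above -0.027 m or z of any of square_dish, tall_cup in the frame of tray_knob below -0.055 m).
It also fails if it takes over 38 s, if anything falls off the work surface, if the arm or the gripper's body presses on something with over 40 N, if the wrist force passes 120 N, or if a joint passes its speed limit or range.

## Working session

There is one attempt and no reset: what is moved stays moved. The work goes in short steps, Python scripts to look and compute and a tool call to move; the robot and the scene stay as the last step left them, time stands still between calls to the robot, and variables do not carry over. Pictures are saved under pics/ and viewed, and the job is handed in when it is done.

Besides the shell and the picture viewer there is one more tool, called after "Emit:" by a JSON object that holds its "name" and its "arguments". play_rows: Moves the arm, as the interface text tells. Its arguments: {"type":"object","properties":{"slide":{"type":"array","items":{"type":"array","items":{"type":"number"}}},"yaw":{"type":"array","items":{"type":"number"}},"grip":{"type":"array","items":{"type":"number"}}},"required":["slide","yaw","grip"]}

```bash
mkdir -p pics; ls
python3 - <<'E'
from plant import readout,cams,manip
import cv2,pickle
s=readout.state();print(s)
d={}
for n in ("side","top","wrist"):
    f=cams.grab_frame(n);d[n]=f
    cv2.imwrite(f"pics/{n}0.png",f["image"][:,:,::-1])
pickle.dump(d,open("f0.pkl","wb"))
print(d['top']['mtx'],d['top']['dist'],d['top']['R'],d['top']['t'],d['wrist']['mount'])
E
```

```text
pics
{'time': 0.0, 'joint_pos': array([ 1.04496814e+00,  5.33375973e-02,  1.61426104e+00, -5.93542810e-06,
        1.47597857e+00, -1.19033656e-01]), 'joint_vel': array([ 3.26678684e-04,  2.96235090e-04,  5.04560627e-04,  8.81133134e-05,
        1.02113195e-03, -8.62668258e-04]), 'joint_efforts': array([-1.09400153e-03, -3.93686914e+01, -3.70174491e+01, -2.15671839e-04,
        7.05293191e-03, -7.60862413e-07]), 'tool_pos': array([0.24701875, 0.57348103, 0.24109461]), 'tool_rot': array([-0.69186403,  0.69319632, -0.14305404,  0.14261334]), 'contact_force': array([-0.56465194,  0.84208018, -0.48523377]), 'ft_torque': array([-0.00706127,  0.01368874, -0.0010912 ]), 'gripper_width': 1.0009933710676515}
[[374.17207721   0.         261.57848667]
 [  0.         374.17207721 191.35778252]
 [  0.           0.           1.        ]] [-0.11038671  0.          0.          0.          0.        ] [[ 0.02605524 -0.99964851  0.00489735]
 [-0.99341699 -0.02643888 -0.11146153]
 [ 0.11155183 -0.00196096 -0.99375668]] [-0.09017198  0.61023875  1.2105502 ] [[ 5.98158656e-04  9.61620281e-01  2.74383084e-01 -6.97078960e-02]
 [ 5.31177821e-04 -2.74383400e-01  9.61620230e-01 -1.30328994e-01]
 [ 9.99999680e-01 -4.29455255e-04 -6.74916172e-04 -4.95158688e-04]
 [ 0.00000000e+00  0.00000000e+00  0.00000000e+00  1.00000000e+00]]
```

View pics/top0.png

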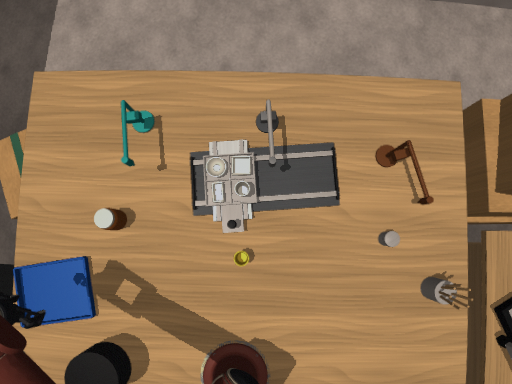

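View pics/side0.png

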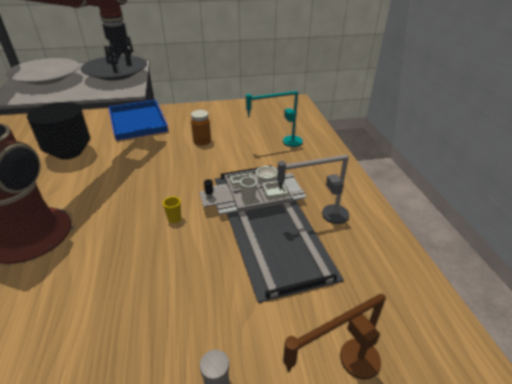

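View pics/wrist0.png

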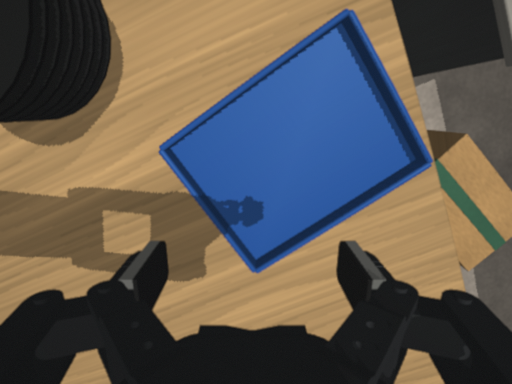

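Run:
```python
import cv2,pickle
d=pickle.load(open("f0.pkl","rb"))
a=d['top']['image'][90:240,180:350,::-1];cv2.imwrite("pics/topz.png",cv2.resize(a,None,fx=4,fy=4,interpolation=cv2.INTER_CUBIC)[:600])
a=d['side']['image'][145:225,195:355,::-1];cv2.imwrite("pics/sidez.png",cv2.resize(a,None,fx=5,fy=5,interpolation=cv2.INTER_CUBIC))
```

```text
(no output)
```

View pics/topz.png

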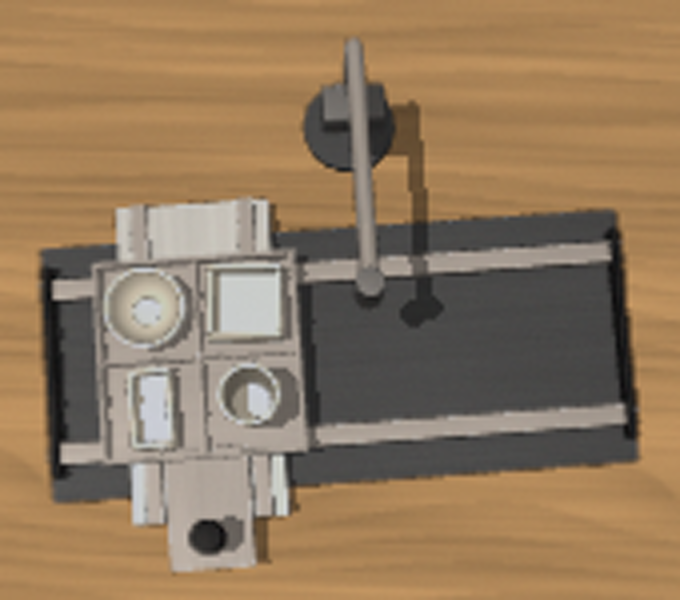

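View pics/sidez.png

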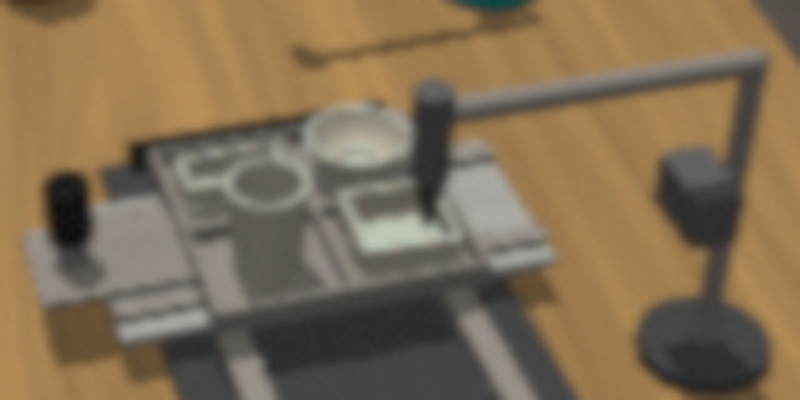

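```bash
cat > h.py <<'E'
import numpy as np,cv2
def ray(f,uv,z):
    p=cv2.undistortPoints(np.array([[uv]],float),f['mtx'],f['dist'])[0,0]
    R,t=f['R'],f['t'];c=-R.T@t;d=R.T@np.array([p[0],p[1],1])
    return c+d*(z-c[2])/d[2]
T=lambda u,v:((u+.5)/4-.5+180,(v+.5)/4-.5+90)
S=lambda u,v:((u+.5)/5-.5+195,(v+.5)/5-.5+145)
E
python3 - <<'E'
from h import *
import pickle
from plant import readout
from scipy.spatial.transform import Rotation as Ro
d=pickle.load(open("f0.pkl","rb"));t,s=d['top'],d['side']
np.set_printoptions(precision=4,suppress=True)
P=lambda n,*a:print(n,ray(*a))
P('cup top',t,T(250,394),.110);P('cup side',s,S(268,184),.110)
P('dish top',t,T(246,302),.070);P('dish side',s,S(400,218),.070)
P('knob top',t,T(208,537),.103);P('knob side',s,S(66,182),.103)
P('tip side',s,S(428,222),.135);
for z in (.205,.21,.22,.23):P('tube top',t,T(370,279),z);P('tubetop side',s,S(434,90),z)
for c in((92,265),(293,250),(310,450),(105,465)):P('tray',t,T(*c),.06)
q=readout.state()['tool_rot'];print(Ro.from_quat(q[[1,2,3,0]]).as_matrix())
E
```

```text
cup top [ 0.6125 -0.0129  0.11  ]
cup side [ 0.613  -0.0167  0.11  ]
dish top [ 0.6926 -0.0051  0.07  ]
dish side [ 0.6929 -0.0108  0.07  ]
knob top [0.5003 0.0167 0.103 ]
knob side [0.5012 0.0154 0.103 ]
tip side [ 0.6846 -0.0985  0.135 ]
tube top [ 0.6873 -0.1019  0.205 ]
tubetop side [ 0.6894 -0.0784  0.205 ]
tube top [ 0.6863 -0.1017  0.21  ]
tubetop side [ 0.6873 -0.0857  0.21  ]
tube top [ 0.6843 -0.1014  0.22  ]
tubetop side [ 0.683  -0.1003  0.22  ]
tube top [ 0.6823 -0.1012  0.23  ]
tubetop side [ 0.6788 -0.1148  0.23  ]
tray [0.7222 0.1237 0.06  ]
tray [ 0.739  -0.0419  0.06  ]
tray [ 0.574  -0.0605  0.06  ]
tray [0.5572 0.1057 0.06  ]
[[ 0.9184 -0.0008  0.3957]
 [-0.3957 -0.0014  0.9184]
 [-0.0002 -1.     -0.0016]]
```

Emit:
{"name": "play_rows", "arguments": {"slide": [[0,0,0],[0,0,0],[0,0,0],[1.6,0,-3.5],[1.6,0,-3.5],[1.6,0,-3.5],[1.6,0,-3.5],[1.6,0,-3.5],[1.6,0,-3.5],[1.6,0,-3.5],[1.6,0,-3.5]], "yaw": [-8,-8,-7.3,0,0,0,0,0,0,0,0], "grip": [-1,-1,-1,-1,-1,-1,-1,-1,-1,-1,-1]}}

```text
time: 1.25
tool_pos: [0.3754, 0.2925, 0.242]
tool_rot: [-0.707, 0.707, 0.0, -0.0]
contact_force: [0.5, 0.2, -0.1]
gripper_width: 0.994
```

Emit:
{"name": "play_rows", "arguments": {"slide": [[1.6,0,-3.5],[1.6,0,-3.5],[1.6,0,-3.5],[1.6,0,-3.5],[1.6,0,-3.5],[1.6,0,-3.5],[1.6,0,-3.5],[0,0,0],[0,0,0]], "yaw": [0,0,0,0,0,0,0,0,0], "grip": [-1,-1,-1,-1,-1,-1,-1,-1,-1]}}

```text
time: 2.15
tool_pos: [0.4871, 0.0485, 0.2419]
tool_rot: [0.707, -0.707, 0.001, -0.0]
contact_force: [-0.1, 1.0, 0.7]
gripper_width: 1.001
```

Run:
```python
from h import *
from plant import readout,cams
from scipy.spatial.transform import Rotation as Ro
s=readout.state();f=cams.grab_frame("wrist");cv2.imwrite("pics/w1.png",f["image"][:,:,::-1])
q=s['tool_rot'];print(s['time'],s['tool_pos'],s['contact_force']);print(Ro.from_quat(q[[1,2,3,0]]).as_matrix().round(4))
```

```text
2.15 [0.48706745 0.04847284 0.24185944] [-0.05022116  1.00942134  0.70620632]
[[ 1.0e+00 -1.1e-03  2.0e-03]
 [-2.0e-03  5.0e-04  1.0e+00]
 [-1.1e-03 -1.0e+00  5.0e-04]]
```

View pics/w1.png

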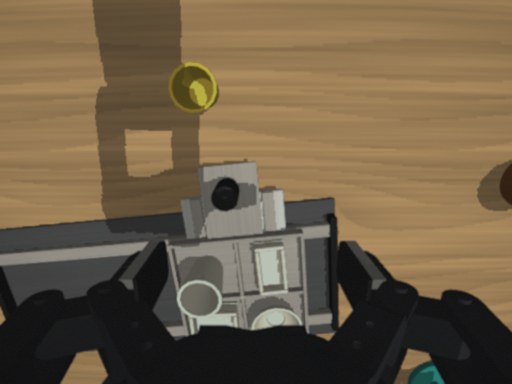

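```bash
cat >> h.py <<'E'
from scipy.spatial.transform import Rotation as Ro
def wf(f,s):
    q=s['tool_rot'];M=np.eye(4);M[:3,:3]=Ro.from_quat(q[[1,2,3,0]]).as_matrix();M[:3,3]=s['tool_pos']
    M=np.linalg.inv(M@f['mount']);f['R']=M[:3,:3];f['t']=M[:3,3];return f
E
python3 - <<'E'
from h import *
from plant import readout,cams
s=readout.state();f=wf(cams.grab_frame("wrist"),s)
a=f['image'][140:340,150:350,::-1];cv2.imwrite("pics/w1z.png",cv2.resize(a,None,fx=3,fy=3))
for n,uv,z in(('knobtop',(225,187),.103),('cuptop',(200,299),.110)):print(n,ray(f,uv,z))
E
```

```text
knobtop [0.48635707 0.02249036 0.103     ]
cuptop [ 0.60771301 -0.00695215  0.11      ]
```

View pics/w1z.png

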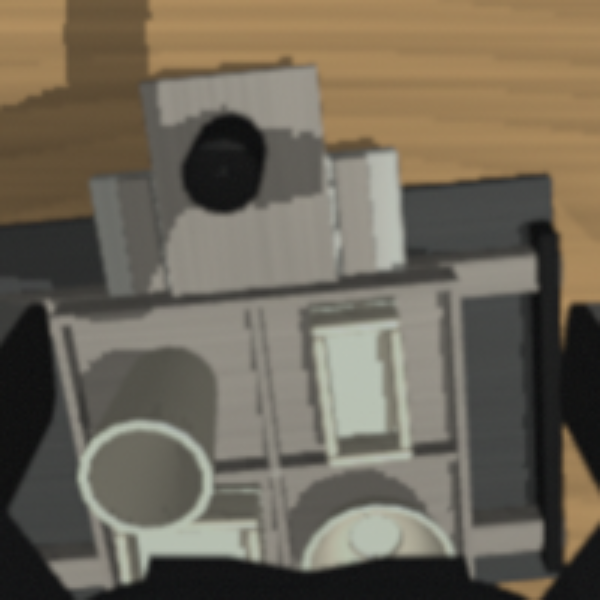

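Run:
```python
from h import *
from plant import readout,cams
s=readout.state();f=wf(cams.grab_frame("wrist"),s)
for n,uv,z in(('knobtop',(223.7,198),.103),('cuptop',(198.6,298.6),.110)):print(n,ray(f,uv,z))
print(s['tool_pos'])
```

```text
knobtop [0.49749437 0.02135831 0.103     ]
cuptop [ 0.60735997 -0.00788732  0.11      ]
[0.48678716 0.04963834 0.24202728]
```

Emit:
{"name": "play_rows", "arguments": {"slide": [[0.6,0,-1.5],[0.6,0,-1.5],[0,3,0],[0,3,0],[0,3,0],[0,3,0],[0,2,0],[0,1.5,0],[0,1,0],[0,0,0]], "yaw": [0,0,0,0,0,0,0,0,0,0], "grip": [-1,-1,-1,-1,-1,-1,-1,-1,-1,-1]}}

```text
time: 3.3
tool_pos: [0.4986, 0.0187, 0.0761]
tool_rot: [0.707, -0.707, 0.001, 0.001]
contact_force: [-0.2, 0.1, 0.7]
gripper_width: 1.001
```

Run:
```python
from h import *
from plant import readout,cams
s=readout.state();print(s['tool_pos'],s['contact_force'])
f=cams.grab_frame("wrist");cv2.imwrite("pics/w2.png",f["image"][:,:,::-1])
```

```text
[0.4986037  0.01870945 0.07613487] [-0.18294021  0.11902703  0.65150428]
```

View pics/w2.png

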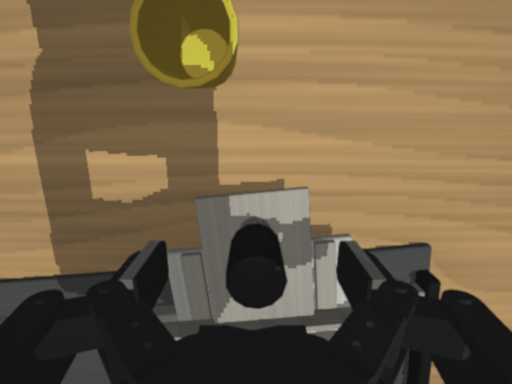

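Emit:
{"name": "play_rows", "arguments": {"slide": [[0,0,0],[0,0,0],[0,0,0],[0,0,0],[0,0,0],[0,0,0],[0,0,0],[0,0,0],[0,0,0],[0,0,0]], "yaw": [0,0,0,0,0,0,0,0,0,0], "grip": [-0.7,-0.5,-0.3,0,0.2,0.4,0.6,1,1,1]}}

```text
time: 4.35
tool_pos: [0.4994, 0.0191, 0.0778]
tool_rot: [0.707, -0.707, -0.0, -0.0]
contact_force: [-2.6, 1.4, 5.3]
gripper_width: 0.308
```

Run:
```python
from h import *
from plant import readout,cams
s=readout.state();print(s['tool_pos'],s['contact_force'],s['gripper_width'])
for n in ("side","top"):
    f=cams.grab_frame(n)
    a=f['image'][90:240,180:350] if n=="top" else f['image'][145:225,195:355]
    k=4 if n=="top" else 5
    cv2.imwrite(f"pics/{n}2.png",cv2.resize(a[:,:,::-1],None,fx=k,fy=k,interpolation=cv2.INTER_CUBIC))
```

```text
[0.49942387 0.01911977 0.07778821] [-2.57944111  1.44860503  5.31820285] 0.3080541344120555
```

View pics/top2.png

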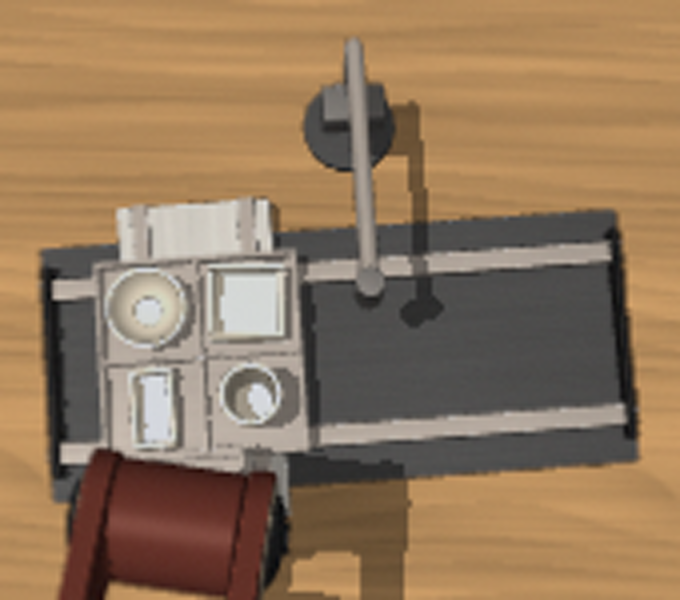

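Emit:
{"name": "play_rows", "arguments": {"slide": [[0,0,-0.3],[0,0,-0.6],[-0.1,0,-0.8],[-0.1,0,-0.9],[-0.1,0,-1.0],[-0.1,0,-1.0],[-0.1,0,-1.0],[-0.1,0,-1.0],[-0.1,0,-0.9],[-0.1,0,-0.8],[0,0,-0.6],[0,0,-0.3]], "yaw": [0,0,0,0,0,0,0,0,0,0,0,0], "grip": [1,1,1,1,1,1,1,1,1,1,1,1]}}

```text
time: 5.65
tool_pos: [0.4914, -0.0744, 0.0777]
tool_rot: [-0.707, 0.707, -0.0, 0.001]
contact_force: [2.7, 3.4, 5.1]
gripper_width: 0.312
```

Emit:
{"name": "play_rows", "arguments": {"slide": [[0,0,0],[0,0,0],[0,0,0]], "yaw": [0,0,0], "grip": [1,1,1]}}

```text
time: 5.95
tool_pos: [0.4914, -0.0747, 0.0777]
tool_rot: [-0.706, 0.708, -0.0, 0.0]
contact_force: [2.7, -1.3, 4.8]
gripper_width: 0.307
```

```bash
cat > look.py <<'E'
import sys
from h import *
from plant import readout,cams
k0=sys.argv[1]
s=readout.state();print(s['time'],s['tool_pos'],s['contact_force'],s['gripper_width'])
for n in ("side","top"):
    f=cams.grab_frame(n)
    a=f['image'][90:240,180:350] if n=="top" else f['image'][145:265,195:355]
    k=4 if n=="top" else 5
    cv2.imwrite(f"pics/{n}{k0}.png",cv2.resize(a[:,:,::-1],None,fx=k,fy=k,interpolation=cv2.INTER_CUBIC))
E
python3 look.py 3
```

```text
5.95 [ 0.49137819 -0.07471545  0.07773121] [ 2.71153801 -1.32321158  4.81014633] 0.3070138594365427
```

View pics/top3.png

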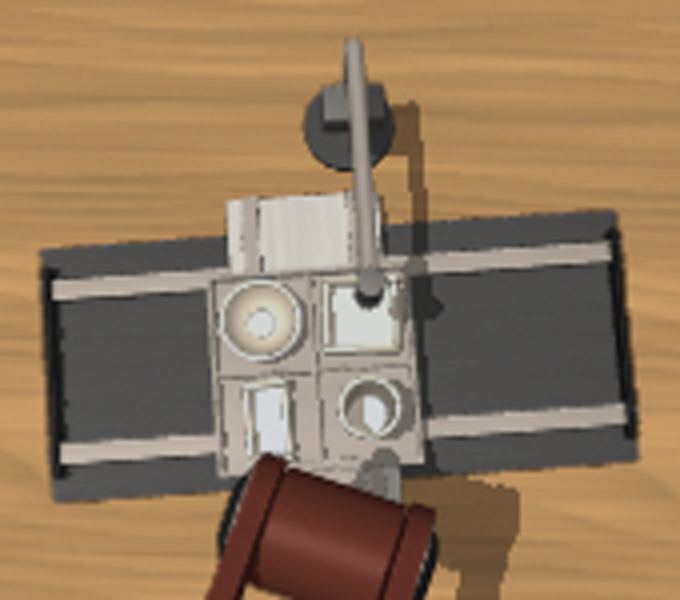

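View pics/side3.png

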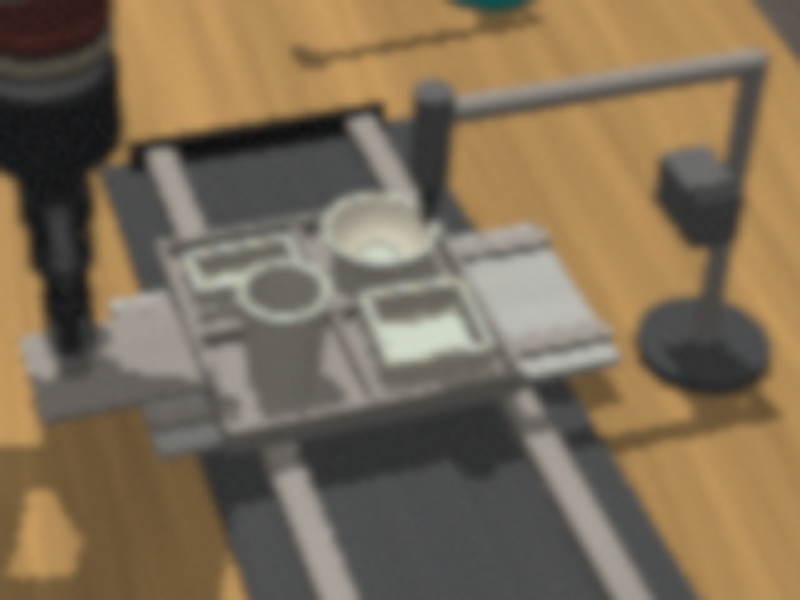

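Run:
```python
from plant import cams
from h import *
t=cams.grab_frame("top");s=cams.grab_frame("side")
print(ray(t,T(363,314),.07),ray(s,S(426,318),.07));print(ray(t,T(370,408),.11),ray(s,S(284,291),.11))
```

```text
[ 0.68524914 -0.10064965  0.07      ] [ 0.68608518 -0.10112523  0.07      ]
[ 0.60394482 -0.10688241  0.11      ] [ 0.6048323  -0.11111197  0.11      ]
```

Emit:
{"name": "play_rows", "arguments": {"slide": [[0,0,0],[0,0,0],[0,0,0],[0,0,0],[0,0,0],[0,0,0],[0,0,0],[0,0,0],[0,0,0],[0,0,0],[0,0,0],[0,0,0]], "yaw": [0,0,0,0,0,0,0,0,0,0,0,0], "grip": [1,1,1,1,1,1,1,1,1,1,1,1]}}

```text
time: 7.35
tool_pos: [0.4914, -0.0747, 0.0778]
tool_rot: [-0.706, 0.708, 0.0, 0.0]
contact_force: [2.0, -1.9, 5.2]
gripper_width: 0.309
```

Emit:
{"name": "play_rows", "arguments": {"slide": [[0.2,0,0],[0.4,0,0.1],[0.6,0,0.1],[0.8,0,0.1],[1.0,0,0.1],[1.0,0,0.1],[1.0,0,0.1],[1.0,0,0.1],[0.8,0,0.1],[0.6,0,0.1],[0.4,0,0],[0.2,0,0]], "yaw": [0,0,0,0,0,0,0,0,0,0,0,0], "grip": [1,1,1,1,1,1,1,1,1,1,1,1]}}

```text
time: 8.55
tool_pos: [0.5708, -0.0653, 0.0778]
tool_rot: [-0.707, 0.708, -0.001, -0.001]
contact_force: [-2.3, 0.6, 8.9]
gripper_width: 0.311
```

Emit:
{"name": "play_rows", "arguments": {"slide": [[0,0,0],[0,0,0],[0,0,0]], "yaw": [0,0,0], "grip": [1,1,1]}}

```text
time: 8.85
tool_pos: [0.571, -0.0653, 0.0778]
tool_rot: [-0.707, 0.708, -0.0, -0.0]
contact_force: [-0.3, -0.0, 7.0]
gripper_width: 0.311
```

```bash
python3 look.py 4
```

```text
8.85 [ 0.57100904 -0.06528967  0.0778024 ] [-0.27614012 -0.0355615   6.96852634] 0.31084386577069295
```

View pics/top4.png

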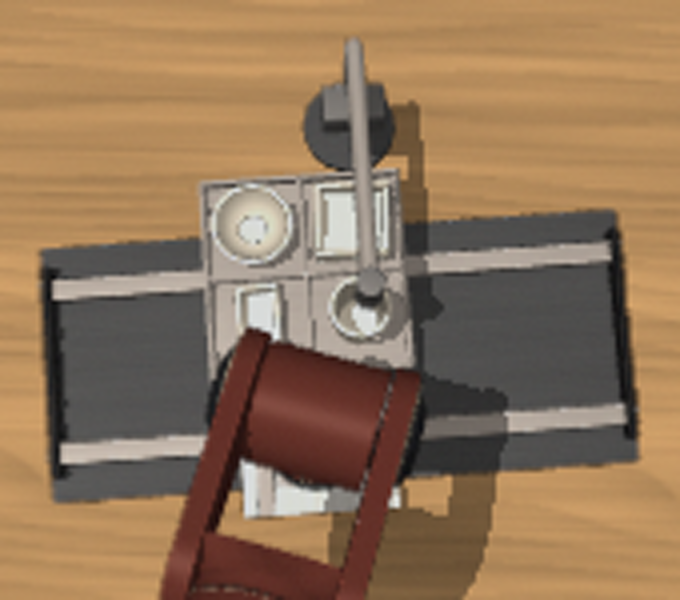

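View pics/side4.png

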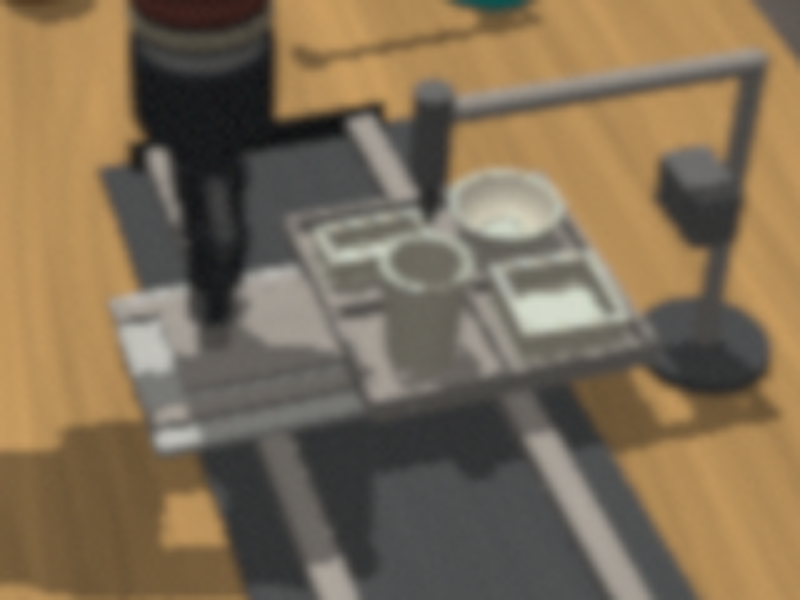

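Run:
```python
from plant import cams
from h import *
t=cams.grab_frame("top");s=cams.grab_frame("side")
print(ray(t,T(360.5,308),.11),ray(s,S(426,264),.11),ray(s,S(428,222),.135))
```

```text
[ 0.68293616 -0.09760504  0.11      ] [ 0.68368423 -0.10286962  0.11      ] [ 0.68463669 -0.09850968  0.135     ]
```

Emit:
{"name": "play_rows", "arguments": {"slide": [[0,0,0],[0,0,0],[0,0,0],[0,0,0],[0,0,0],[0,0,0],[0,0,0],[0,0,0]], "yaw": [0,0,0,0,0,0,0,0], "grip": [0.2,0,-0.3,-0.6,-1,-1,-1,-1]}}

```text
time: 9.85
tool_pos: [0.5712, -0.064, 0.0773]
tool_rot: [-0.707, 0.707, -0.0, -0.0]
contact_force: [0.4, -0.2, -0.9]
gripper_width: 0.997
```

Emit:
{"name": "play_rows", "arguments": {"slide": [[0,-0.5,0],[0,-1,0],[0,-1.5,0],[0,-2,0],[0,-2,0],[-2,-2,0],[-3,-2,0],[-3,-2,0],[-3,-1,0],[-2,0,0],[0,0,0],[0,0,0]], "yaw": [0,0,0,0,0,0,0,0,0,0,0,0], "grip": [-1,-1,-1,-1,-1,-1,-1,-1,-1,-1,-1,-1]}}

```text
time: 11.05
tool_pos: [0.4417, -0.0642, 0.2185]
tool_rot: [-0.707, 0.707, 0.001, 0.001]
contact_force: [-0.2, -0.7, 0.2]
gripper_width: 0.997
```

```bash
python3 look.py 5
```

```text
11.05 [ 0.44170915 -0.06416899  0.2185399 ] [-0.19284509 -0.68946529  0.18571957] 0.996617779327618
```

View pics/top5.png

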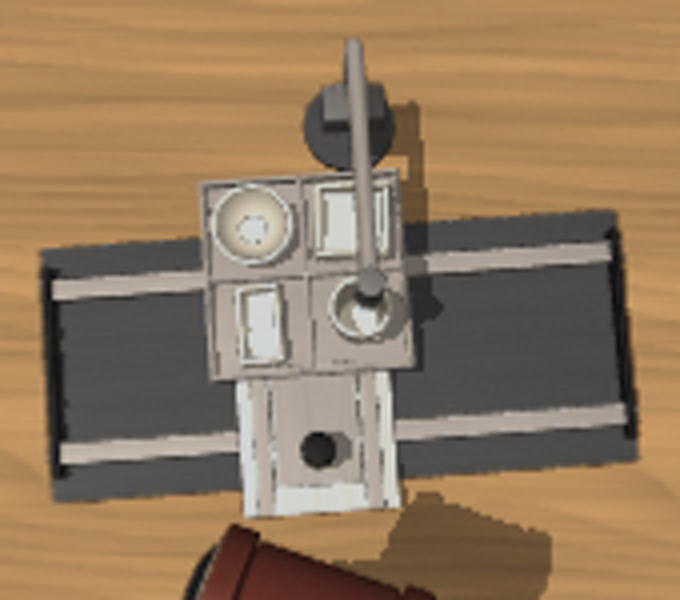

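View pics/side5.png

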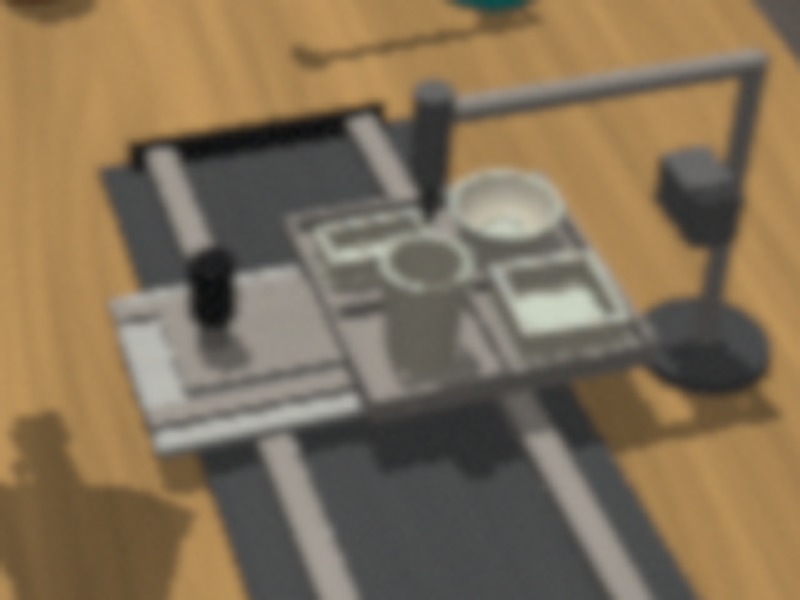

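The tray did not move on release: the cup's mouth is still at about (360,308) in the top view and (426,264) in the side view. The arm is clear, so I'm handing in.

```bash
python3 -c "
from plant import workorder
print(workorder.job_done())"
```

```text
the job is handed in; nothing more can be done
None
```

The job is done and handed in at about 11 s on the robot's clock; no verdict was reported.

- **Dish reading:** I gripped the knob and slid the tray until the square dish was under the pointer. The top and side cameras put it about 1–2 mm from the tip. It was held still there for about 1.5 s.
- **Cup:** I then slid the tray until the tall cup was under the pointer. The measured distance was about 2–5 mm, against the 15 mm limit. I opened the gripper, lifted it and backed the arm away.
- **Last check:** pictures taken after release showed the tray, cup and dish unmoved and upright, and the arm clear of everything.
- **Disagreements:** the top and side cameras differed by about 5 mm in y on the cup. Before I gripped the knob, the wrist camera read knob and cup about 3–9 mm off the other two. I used the top and side values to line up dish and cup.

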